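# Open the reclaim chest by its ring pull and drop the offcut in

## Task

Open the scrap hatch in the top of the reclaim chest: flip its recessed ring pull up first, then lift the hatch by the ring until it stands upright. Then put the cream casting offcut that lies on the bench into the tub under the hatch and leave the hatch standing open, without disturbing the putty knife on the deck or the white cup on the bench.

Things in the scene. Friction and masses are not known exactly. Their poses are not given: they have to be found in the camera images.
- chest: reclaim chest fixed on the bench: grey steel case, birch-ply deck, 300 (x) x 360 (y) x 120 high. Origin at the centre of its underside; x points to the hinge side (away from the robot at yaw 0), z up. In the middle of the deck is the flush ply hatch, 200 (x) x 220 (y) x 34 thick, over the scrap tub
- tub_floor (a point): centre of the scrap tub's floor under the hatch, 20 above the bench, 100 below the deck; axes as the chest's. The well is 200 (x) x 220 (y) with low scraps (to 20 high) along the hinge side. The upright hatch's 34 thickness stands over the well, so the free mouth runs from x = -100 to +66
- hatch (a joint): hinge angle of the hatch, rad: 0 shut and flush with the deck, grows as it lifts, 1.57 upright, stop at 1.83. Stiff hinges, about 0.8 kg: raising it takes about 7 N at the ring; let go below about 1.2 rad it falls shut, above that it stays where it is left
- hatch_hinge (a point): middle of the hinge line, level with the deck (120 over the bench), 100 from the chest's centre along its +x. The hinge axis is the chest's y; the hatch's free (-x) edge, where the ring is, goes up and over towards +x. Axes turn with the hatch and equal the chest's when shut
- ring_pull: steel D-ring of round 9 bar in a pan sunk in the hatch. Origin mid-pin; pin along the chest's y, 165 from the hinge line, 7 below the hatch's surface, 35 from its free edge. Own x runs pin to cross-bar, z out of its plane. Flat, x points to the hinge; it swings up about the pin, cross-bar up then away from the hinge, to 1.9 rad, and stays where put. Opening inside 46 (x) x 55 (y)
- ring_bar (a point): middle of the ring's straight cross-bar (42 long, round, 9 thick), 55 from the pin; axes as the ring's. Flat, it is 7 below the hatch's surface. The steel pan is 109 (x) x 92 (y), 30 deep below that surface, and reaches 38 past the bar on the hinge side, so the bar can be pinched from above, a finger either side
- offcut_mid (a point): centre (half-way up, 19 above its underside) of the offcut: a loose cream cast block 62 long (own x) x 40 wide (own y) x 38 high, 0.16 kg, its top narrowed by a sawn step at one end (the +x end is only 26 high). It stands on the bench to the left or right of the chest; z up.
- mixing_cup: loose white cup, 68 across, 75 high, on the bench on the other side of the chest; origin at the centre of its underside. Leave alone.
- putty_knife: loose putty knife, red handle, 190 long, 18 wide, 13 high, lying on the chest's deck beside the hatch; origin near mid-length, underneath. Leave alone.
Things that resemble listed ones, but are neither listed nor needed, are in the scene too. Several things look just like the part that bears offcut_mid: the one meant starts nearest to the robot's base.

How it is judged:
By the outcome, as a careful person would: the job done as asked, in the order asked, and still so for the second after the job is handed in, with the robot touching nothing.
It also fails if it takes over 69 s, if anything falls off the work surface, if the arm or the gripper's body presses on something with over 40 N, if the wrist force passes 120 N, or if a joint passes its speed limit or range.

## Robot

A 7-joint arm with a two-finger parallel gripper is mounted at the origin on the work surface. World frame = base frame: x ahead of the robot, y to its left, z up, the work surface at z = 0. Lengths are in m, angles in rad, forces in N, time in s.
With the tool pointing down it reaches from about 0.4 to 0.875 m from the base axis. Payload 6.5 kg.
Tool frame: the origin (TCP) lies on the centre line of the jaws, within the pads' length; the fingertips stand robot.tip_extent ahead of it and the grasp point (between the pads) lies 11 mm behind it (robot.tip_extent is the distance from the TCP to the fingertips, in m); z points along the fingers, y is the direction in which the jaws open and shut (so a half turn about z gives the same grasp; the last joint's range is limited). The gripper opens to 85 mm and grips with 20 to 120 N. Pads are 22 mm wide; open, the fingers measure 114 mm over their backs; the gripper's body (76 mm by 85 mm) begins 54 mm behind the grasp point. The pads swing forward as they close: fully open they stand 13 mm farther back than shut.
Start: joints at [-1.264, 0.536, -0.004, 1.538, 0.003, 1.067, -0.071], TCP at [0.237, 0.605, 0.211] pointing down, gripper open.
Joint ranges: [-2.7, 2.7], [-0.37, 2.16], [-1.27, 1.26], [0.24, 2.4], [-1.31, 4.45], [0.19, 1.91], [-2.76, 2.76]. Speed limits (rad/s): [2.39, 2.39, 3.14, 3.14, 3.14, 3.14, 3.14].

## Interface

Orientations are given as a unit quaternion [w, x, y, z].
In Python, from rig import robot gives the robot as it stands.
- The arm moves only by the shell command python3 -m jog 'ROWS' [FORCE]. ROWS is JSON, a list of rows, each a list of 5 numbers: the shift along the tool's x, y, z in cm, then the turn about the tool's z in rad, then the opening, from 0 (shut) to 1 (fully open). A call has 1 to 10 rows; each row is the pose to reach, as a shift and turn from the pose commanded when the call began, along the tool's axes at that moment; what a row does not reach only later rows make up. A row lasts 1/12 s, in which the tool goes at most 41.7 mm and 7.16 degrees, less where a joint would pass 70% of its speed; a pose out of reach is approached as far as the arm can. A call with a gripper value outside its range is refused whole. The fingers move at their own pace and stop on an object; FORCE is the grip in N (left out, the last holds). Time passes only in rows, so rows that repeat a pose let the fingers close. It gives the time, the measured TCP pose, the force and the opening at its end, in the units of the state.
- robot.sense(): the state, without advancing time (a new reading comes with each control period).
- robot.read_camera(name): name is "scene" or "top" or "wrist"; returns a dict with "frame" (384x512x3 uint8, red, green, blue), "z_map" (384x512 float32, m along the optical axis (not along the pixel's ray), 0 where there is no reading), "fx", "fy", "cx", "cy" (pixels), "world_from_camera" (4x4, takes a point from camera to world coordinates). Camera axes: x right, y up, looking along -z (the intrinsics and any distortion apply to the point x, -y, -z); pixel columns grow to the right and rows downward; lengths in m; the calibration is good to about 2 mm. A picture is of the moment at which its call begins.
- robot.sign_off(): hands the job in, once; it reports no verdict.
The state is a dict: "t": time; "joint_positions": joint angles; "qvel": joint speeds; "effort": joint torques, N m; "eef_pos": TCP position; "tcp_rot": TCP orientation; "ft_force": force on the tool from outside, world axes, zero at the start; "torque": the same for the moment, N m; "opening": opening from 0.0 (shut) to 1.0 (fully open).
Only numpy, scipy, OpenCV 4.12 (cv2) and the standard library are available. Lean on these libraries where they do the work, as an engineer would, in place of code of your own. Each camera call takes 0.05 s, during which the arm holds its last target.

## Working session

There is one attempt and no reset: what is moved stays moved. The work goes in short steps, Python scripts to look and compute and a shell command to move; the robot and the scene stay as the last step left them, time stands still between calls to the robot, and variables do not carry over. Pictures are saved under pics/ and viewed, and the job is handed in when it is done.

```bash
mkdir -p pics; ls; cat > h.py <<'E'
import numpy as np, cv2
from rig import robot
def save(name,fn):
    c=robot.read_camera(name); cv2.imwrite('pics/'+fn,cv2.cvtColor(c['frame'],cv2.COLOR_RGB2BGR)); np.savez('pics/'+fn[:-4]+'.npz',**c); return c
def ray(c,u,v):
    T=np.array(c['world_from_camera']); d=np.array([(u-c['cx'])/c['fx'],-(v-c['cy'])/c['fy'],-1.]); return T[:3,3],T[:3,:3]@d
def onz(c,u,v,z):
    o,d=ray(c,u,v); return o+d*(z-o[2])/d[2]
def dep(c,u,v):
    o,d=ray(c,u,v); return o+d*c['z_map'][int(v),int(u)]
E
python3 - <<'E'
from h import *
for n in ['scene','top','wrist']:
    c=save(n,n+'0.png'); print(n,{k:c[k] for k in c if k not in('frame','z_map')})
print(robot.sense(), robot.tip_extent)
E
```

```text
pics
scene {'fx': 357.5834314584628, 'fy': 357.5834314584628, 'cx': 248.0290683542718, 'cy': 195.90647866698237, 'world_from_camera': array([[ 0.73109726, -0.57415461,  0.36856923,  0.96823262],
       [ 0.68216739,  0.60563025, -0.40970678, -0.43783255],
       [ 0.01201836,  0.55096141,  0.83444417,  1.03303536],
       [ 0.        ,  0.        ,  0.        ,  1.        ]])}
top {'fx': 480.3191448928439, 'fy': 480.3191448928439, 'cx': 264.25505062194594, 'cy': 187.70922217357943, 'world_from_camera': array([[ 0.01413424,  0.99501733, -0.09869516,  0.41293813],
       [-0.99986454,  0.01489722,  0.00699796, -0.00277849],
       [ 0.00843337,  0.09858288,  0.99509311,  1.39856499],
       [ 0.        ,  0.        ,  0.        ,  1.        ]])}
wrist {'fx': 330.6857013180132, 'fy': 330.6857013180132, 'cx': 252.7543424974069, 'cy': 192.58911734456316, 'world_from_camera': array([[ 0.36410554, -0.88436873, -0.29209435,  0.16026403],
       [ 0.93135466,  0.34493344,  0.11661659,  0.63355154],
       [-0.00237896, -0.31450418,  0.94925311,  0.37201897],
       [ 0.        ,  0.        ,  0.        ,  1.        ]])}
{'t': 0.15, 'joint_positions': array([-1.26420632,  0.53700903, -0.00444452,  1.53863676,  0.00258916,
        1.0673057 , -0.07118806]), 'qvel': array([-0.00016404, -0.00317934,  0.00054199, -0.00179822, -0.00065349,
       -0.00145731, -0.00141085]), 'effort': array([ 1.82188076e-03, -5.83785474e+01,  1.05007824e+00, -2.59352034e+01,
        1.25474550e-02,  6.48916466e-03, -1.69240161e-05]), 'eef_pos': array([0.23655595, 0.60487467, 0.21080703]), 'tcp_rot': array([-8.14685219e-05,  1.85276644e-01,  9.82686169e-01, -6.71616801e-04]), 'ft_force': array([-0.03363967,  0.33540862,  0.46115535]), 'torque': array([ 0.02789294, -0.05647674, -0.03508284]), 'opening': 0.9993047340739912} 0.008
```

View pics/scene0.png

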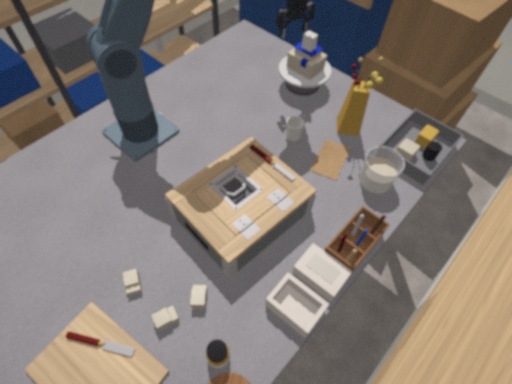

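View pics/top0.png

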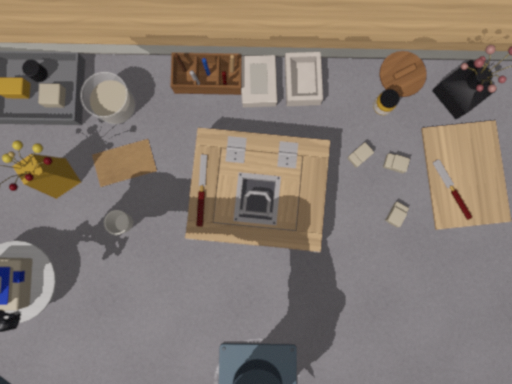

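View pics/wrist0.png

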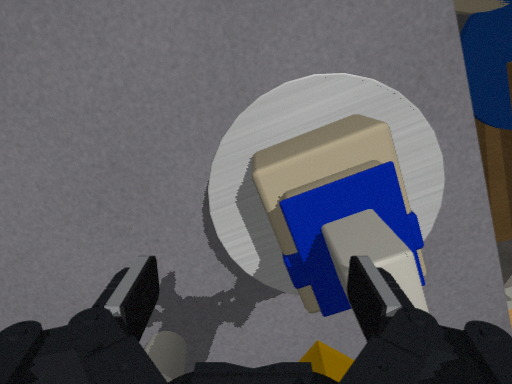

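The scene view shows the chest at about (240,195). The three cream blocks are at about (131,281), (165,317) and (199,295). In the top view the hatch pan is at (258,198), the knife at (202,190) and the cup at (118,223). The blocks are at (397,213), (397,162) and (361,154).

```bash
python3 - <<'E'
from h import *
c=dict(np.load('pics/top0.npz'))
im=cv2.cvtColor(c['frame'],cv2.COLOR_RGB2BGR)
a=cv2.resize(im[120:260,180:335],None,fx=5,fy=5,interpolation=cv2.INTER_CUBIC)[:600,:775]
cv2.imwrite('pics/crop_chest.png',a)
cv2.imwrite('pics/crop_blk.png',cv2.resize(im[135:235,340:420],None,fx=6,fy=6,interpolation=cv2.INTER_CUBIC))
for n,u,v,z in [('b1',397,213,.038),('b2',397,162,.038),('b3',361,154,.038),('cup',118,223,.075)]:
    p=onz(c,u,v,z); print(n,p.round(4),np.hypot(*p[:2]).round(3),dep(c,u,v).round(4))
hsv=cv2.cvtColor(im,cv2.COLOR_BGR2HSV)
for p in [(397,213),(397,160),(205,140),(260,135)]: print(hsv[p[1],p[0]])
for u,v in [(198,130),(329,137),(321,249),(188,240),(258,198),(238,176),(278,176),(236,221),(276,222)]:
    print((u,v),onz(c,u,v,.12).round(4),dep(c,u,v).round(4))
E
```

```text
b1 [ 0.4814 -0.3901  0.038 ] 0.62 [ 0.4813 -0.3894  0.0405]
b2 [ 0.6277 -0.3921  0.038 ] 0.74 [ 0.627  -0.3908  0.0424]
b3 [ 0.6493 -0.2887  0.038 ] 0.711 [ 0.6502 -0.2898  0.033 ]
cup [0.441  0.3876 0.075 ] 0.587 [0.4425 0.4086 0.0038]
[ 19  40 180]
[ 19  41 180]
[ 17  86 181]
[ 17  88 171]
(198, 130) [0.6939 0.1696 0.12  ] [0.6935 0.1694 0.1216]
(329, 137) [ 0.6803 -0.185   0.12  ] [ 0.7051 -0.202   0.0011]
(321, 249) [ 0.3791 -0.1641  0.12  ] [ 0.376  -0.1792  0.0006]
(188, 240) [0.3979 0.1878 0.12  ] [ 0.3964  0.2061 -0.0025]
(258, 198) [0.5119 0.0045 0.12  ] [0.514  0.0047 0.0931]
(238, 176) [0.5702 0.059  0.12  ] [0.57   0.059  0.1218]
(278, 176) [ 0.5719 -0.0482  0.12  ] [ 0.5717 -0.0481  0.1213]
(236, 221) [0.4498 0.062  0.12  ] [0.4498 0.062  0.1199]
(276, 222) [ 0.4487 -0.0443  0.12  ] [ 0.4487 -0.0443  0.1183]
```

View pics/crop_chest.png

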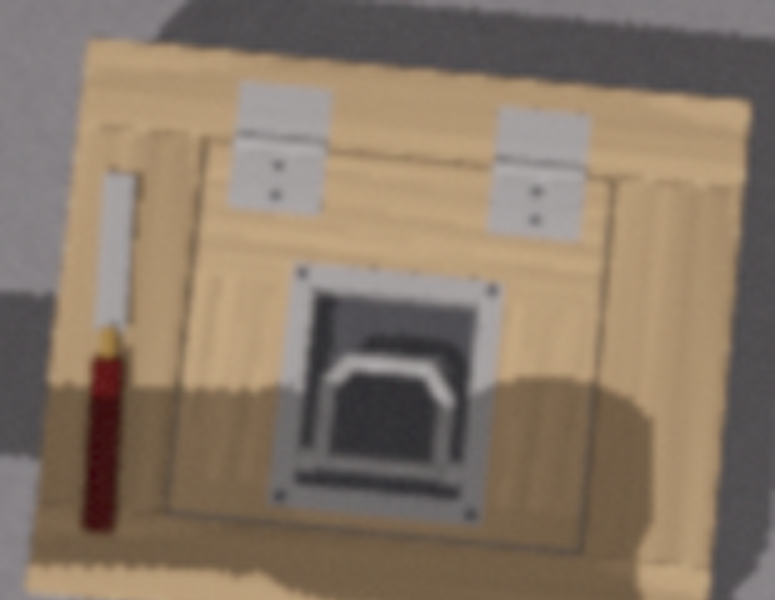

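View pics/crop_blk.png

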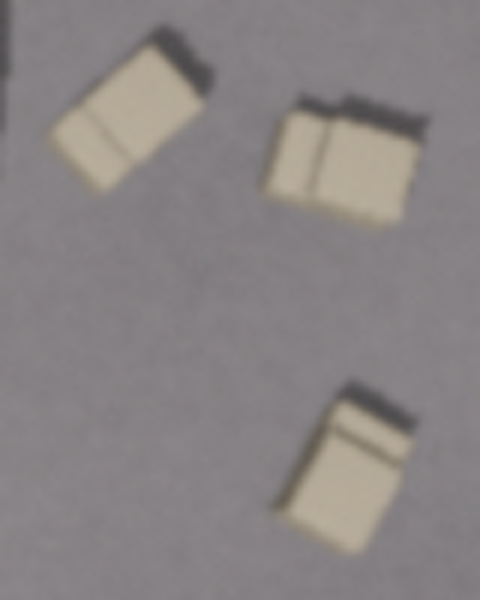

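```bash
python3 - <<'E'
from h import *
c=dict(np.load('pics/top0.npz'))
f=lambda x,y,z,o=(180,120),s=5: onz(c,(x+.5)/s-.5+o[0],(y+.5)/s-.5+o[1],z)
H=[f(206,138,.12),f(613,178,.12),f(582,551,.12),f(170,513,.12)]
H=np.array(H)[:,:2]
print(H.round(4),'ctr',H.mean(0).round(4))
r=cv2.minAreaRect(H.astype(np.float32));print(r)
ex=(H[0]+H[1]-H[2]-H[3]);print('yaw',np.arctan2(ex[1],ex[0])); ey=(H[0]+H[3]-H[1]-H[2]);print('yaw',np.arctan2(-ey[0],ey[1]))
yaw=(np.arctan2(ex[1],ex[0])+np.arctan2(-ey[0],ey[1]))/2
x=np.array([np.cos(yaw),np.sin(yaw)]);y=np.array([-x[1],x[0]]);C=H.mean(0)
print('bar pred',C+x*(100-165+55)*1e-3,'pin pred',C-x*.065,'yaw',yaw)
print('pan corners',[f(*p,.12)[:2].round(4) for p in[(295,262),(503,284),(482,522),(270,500)]])
print('bar obs',f(392,363,.1175)[:2])
# blocks
o=(340,135)
P=np.array([f(340,402,.026,o,6),f(412,436,.026,o,6),f(357,553,.038,o,6),f(287,515,.038,o,6)])
print('blk',P.round(4)); m=P.mean(0);print(m); e=P[0]+P[1]-P[2]-P[3];print('ang',np.arctan2(e[1],e[0]),np.linalg.norm(e)/2)
S=robot.sense();from scipy.spatial.transform import Rotation as R
q=S['tcp_rot'];print(R.from_quat([*q[1:],q[0]]).as_matrix().round(3))
E
```

```text
[[ 0.6477  0.1069]
 [ 0.6293 -0.1128]
 [ 0.4288 -0.0976]
 [ 0.4458  0.1213]] ctr [0.5379 0.0045]
((0.5382488369941711, 0.00466001033782959), (0.22080489993095398, 0.20245663821697235), 85.56529998779297)
yaw -0.07349786190291886
yaw -0.08049174762456808
bar pred [0.52792279 0.00524202] pin pred [0.47308573 0.00947255] yaw -0.07699480476374347
pan corners [array([0.5811, 0.0576]), array([ 0.5709, -0.0541]), array([ 0.4434, -0.0443]), array([0.4534, 0.0684])]
bar obs [0.52766413 0.00478823]
blk [[ 0.5147 -0.3918  0.026 ]
 [ 0.499  -0.4261  0.026 ]
 [ 0.4426 -0.3955  0.038 ]
 [ 0.46   -0.3626  0.038 ]]
[ 0.47905577 -0.39401555  0.032     ]
ang -0.4932766390180555 0.06422486476094155
[[-0.931  0.364 -0.   ]
 [ 0.364  0.931 -0.001]
 [-0.    -0.001 -1.   ]]
```

Things that could be taken for the target:
- Offcut: blocks at top px (397,213), 0.62 m from the base; (361,154), 0.71 m; and (397,162), 0.74 m. I choose (397,213), the nearest. The close crop shows it clearly, with its step end pointing away from the base.
- Ring: there is only one, at (258,193).
- Knife: the one on the deck is at (202,190). The other, on the board, is a decoy.

First I rise, then travel over the chest.

```bash
python3 -m jog '[[0,0,-4,0,0.35],[0,0,-8,0,0.35],[-1,-1,-10,0.05,0.35],[-4,-3.7,-10,0.15,0.35],[-7,-6.5,-10,0.27,0.35],[-10,-9.2,-10,0.39,0.35],[-13,-12,-10,0.5,0.35],[-16,-14.8,-10,0.6,0.35],[-19,-17.5,-10,0.7,0.35],[-22,-20.3,-10,0.8,0.35]]' 30
python3 -m jog '[[0,0,0,0,0.35]]'
```

```text
t: 0.98
eef_pos: [0.3681, 0.3342, 0.3114]
tcp_rot: [-0.0, 0.555, 0.832, 0.0]
ft_force: [2.6, -0.4, -0.1]
opening: 0.345
t: 1.07
eef_pos: [0.3721, 0.3277, 0.3117]
tcp_rot: [0.002, 0.56, 0.828, -0.001]
ft_force: [0.4, -0.1, -0.0]
opening: 0.347
```

```bash
cat >> h.py <<'E'
from scipy.spatial.transform import Rotation as R
def to(tgt,ya=None):
    s=robot.sense(); q=s['tcp_rot']; M=R.from_quat([*q[1:],q[0]]).as_matrix()
    d=M.T@(np.array(tgt)-s['eef_pos'])*100
    cy=np.arctan2(M[1,1],M[0,1])
    print('pos',s['eef_pos'].round(4),'yang',round(cy,4),'t',s['t'],'F',s['ft_force'].round(1),'op',round(s['opening'],3))
    print('shift cm',d.round(2),'turn', None if ya is None else round((cy-ya+np.pi/2)%np.pi-np.pi/2,3), 'raw',None if ya is None else round(cy-ya,3))
E
python3 -c "
from h import *
to([.528,.005,.22],-.077)"
```

```text
pos [0.3721 0.3277 0.3117] yang 0.3816 t 1.0667 F [ 0.4 -0.1 -0. ] op 0.347
shift cm [-35.72   2.44   9.3 ] turn 0.459 raw 0.459
```

```bash
python3 -m jog '[[-4,0.3,0,0.08,0.35],[-8,0.6,0,0.16,0.35],[-12,0.9,0,0.24,0.35],[-16,1.1,0,0.32,0.35],[-20,1.4,1,0.4,0.35],[-24,1.7,3,0.46,0.35],[-28,2,5,0.46,0.35],[-32,2.2,7,0.46,0.35],[-34.5,2.4,9,0.46,0.35],[-35.7,2.44,9.3,0.46,0.35]]'
python3 -m jog '[[0,0,0,0,0.35],[0,0,0,0,0.35]]'
python3 - <<'E'
from h import *
to([.528,.005,.107],-.077)
c=save('wrist','w1.png')
E
```

```text
t: 1.9
eef_pos: [0.5277, 0.0112, 0.2151]
tcp_rot: [-0.0, 0.73, 0.683, -0.003]
ft_force: [-1.1, -0.6, 0.8]
opening: 0.351
t: 2.07
eef_pos: [0.5284, 0.0163, 0.2182]
tcp_rot: [-0.0, 0.729, 0.684, -0.0]
ft_force: [-0.3, 1.0, -0.1]
opening: 0.347
pos [0.5284 0.0163 0.2182] yang -0.0632 t 2.0667 F [-0.3  1.  -0.1] op 0.347
shift cm [-1.13  0.04 11.12] turn 0.014 raw 0.014
```

View pics/w1.png

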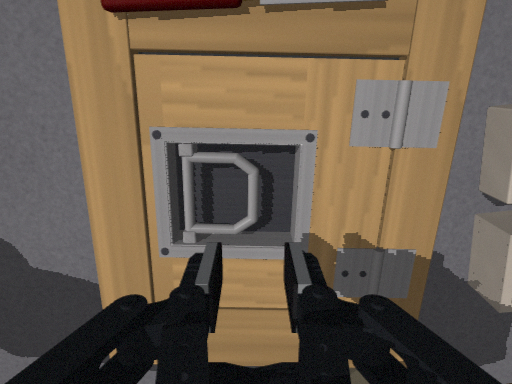

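The wrist view shows the pan at (235,195), the bar at (253,195) and the pin at (188,192). The fingers straddle the bar's column.

```bash
python3 - <<'E'
from h import *
c=dict(np.load('pics/w1.npz'))
for n,u,v in [('bar',253,195),('bartop',253,175),('barbot',253,215),('pin',188,192)]: print(n,onz(c,u,v,.1165).round(4),dep(c,u,v).round(4))
for p in [(136,55),(404,62),(153,310)]: print(onz(c,*p,.12).round(4))
E
```

```text
bar [0.5268 0.0068 0.1165] [0.5268 0.0072 0.1179]
bartop [0.5279 0.0241 0.1165] [0.5279 0.0245 0.1179]
barbot [ 0.5256 -0.0113  0.1165] [ 0.5257 -0.011   0.1174]
pin [0.4726 0.0128 0.1165] [0.4726 0.0128 0.1164]
[0.4487 0.1206 0.12  ]
[0.6433 0.1035 0.12  ]
[ 0.426  -0.1001  0.12  ]
```

```bash
python3 -m jog '[[-0.5,0,1,0.014,0.35],[-1,-0.1,3,0.014,0.35],[-1,-0.1,5,0.014,0.35],[-1,-0.1,7,0.014,0.35],[-1,-0.1,8.5,0.014,0.35],[-1,-0.1,9.5,0.014,0.35],[-1,-0.1,10.3,0.014,0.35],[-1,-0.1,11,0.014,0.35],[-1,-0.1,11,0.014,0.35],[-1,-0.1,11,0.014,0.35]]' 30
python3 - <<'E'
from h import *
to([.527,.006,.107],-.077)
c=save('wrist','w2.png')
E
```

```text
t: 2.95
eef_pos: [0.5272, 0.0067, 0.1087]
tcp_rot: [0.0, 0.733, 0.68, 0.0]
ft_force: [0.0, -0.3, -0.6]
opening: 0.348
pos [0.5272 0.0067 0.1087] yang -0.0758 t 2.95 F [ 0.  -0.3 -0.6] op 0.348
shift cm [-0.07 -0.01  0.17] turn 0.001 raw 0.001
```

View pics/w2.png

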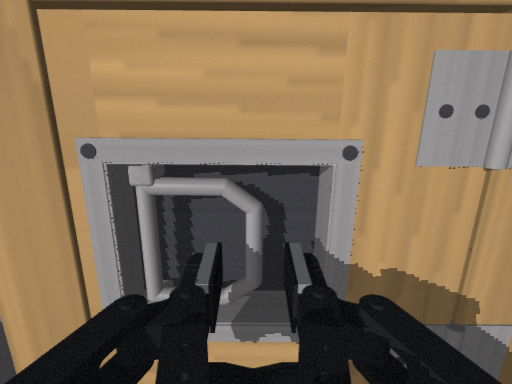

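The wrist view shows the bar at (253,245), between the fingers at (210,280) and (297,280). I'll close on it.

```bash
python3 -m jog '[[0,0,0.1,0,0.2],[0,0,0.2,0,0],[0,0,0.2,0,0],[0,0,0.2,0,0],[0,0,0.2,0,0],[0,0,0.2,0,0]]' 30
python3 - <<'E'
from h import *
to([.527,.006,.107],-.077)
c=save('wrist','w3.png')
E
```

```text
t: 3.5
eef_pos: [0.527, 0.0066, 0.1066]
tcp_rot: [0.0, 0.733, 0.68, 0.0]
ft_force: [-0.9, 0.1, 0.5]
opening: -0.0
pos [0.527  0.0066 0.1066] yang -0.0759 t 3.5 F [-0.9  0.1  0.5] op -0.0
shift cm [-0.06  0.   -0.04] turn 0.001 raw 0.001
```

View pics/w3.png

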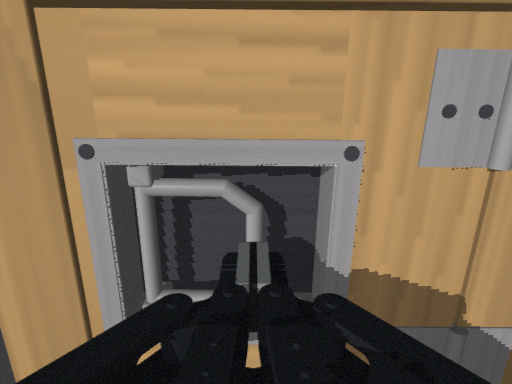

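```bash
python3 - <<'E'
from h import *
c=dict(np.load('pics/w3.npz')); z=c['z_map']
for v in range(205,350,8): print(v,[ (dep(c,u,v)*1000).round(0).astype(int).tolist() for u in (235,245,253,262)])
im=c['frame'][190:340,180:340]
cv2.imwrite('pics/w3c.png',cv2.resize(im[:,:,::-1],None,fx=4,fy=4))
E
```

```text
205 [[519, 30, 116], [524, 30, 117], [528, 30, 117], [532, 28, 113]]
213 [[516, 15, 89], [524, 26, 116], [528, 26, 118], [532, 25, 115]]
221 [[516, 11, 90], [522, 10, 89], [527, 22, 117], [532, 21, 116]]
229 [[515, 5, 89], [521, 5, 89], [527, 18, 118], [531, 16, 115]]
237 [[515, 0, 89], [521, -1, 88], [527, 14, 119], [531, 12, 116]]
245 [[514, -5, 90], [523, 17, 133], [527, 17, 133], [531, 17, 133]]
253 [[518, 13, 133], [524, 17, 140], [527, 16, 140], [531, 16, 140]]
261 [[519, 14, 141], [524, 16, 146], [527, 16, 146], [531, 16, 147]]
269 [[519, 13, 146], [532, 86, 268], [527, 16, 153], [531, 17, 154]]
277 [[519, 13, 152], [524, 16, 158], [527, 17, 159], [530, 16, 158]]
285 [[521, 18, 166], [524, 16, 163], [527, 16, 163], [530, 15, 162]]
293 [[521, 19, 172], [524, 18, 170], [527, 12, 163], [530, 18, 171]]
301 [[521, 18, 175], [524, 18, 175], [526, 8, 162], [530, 17, 175]]
309 [[521, 18, 179], [524, 16, 176], [526, 5, 163], [530, 18, 180]]
317 [[521, 18, 183], [524, 11, 174], [526, 1, 162], [530, 16, 181]]
325 [[522, 23, 192], [524, 7, 174], [526, -1, 164], [530, 14, 182]]
333 [[523, 23, 195], [523, 3, 173], [522, -44, 120], [529, 4, 174]]
341 [[523, 23, 199], [523, 0, 173], [522, -48, 121], [529, 1, 175]]
349 [[523, 20, 198], [523, -3, 174], [522, -55, 120], [529, -2, 176]]
```

View pics/w3c.png

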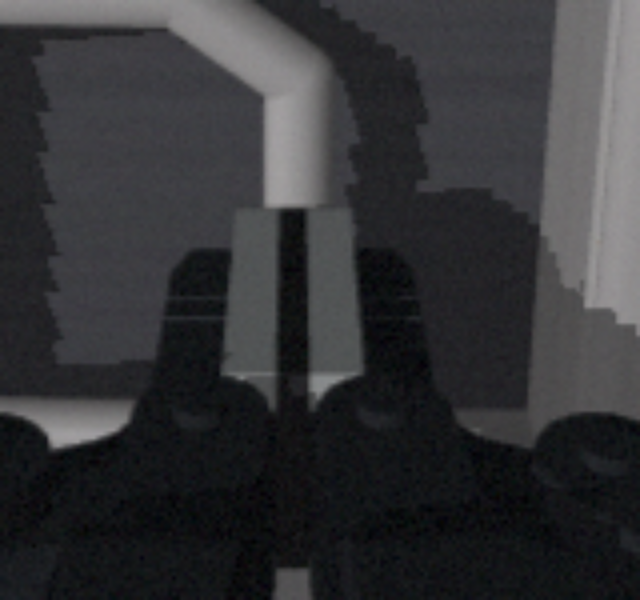

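```bash
python3 - <<'E'
from h import *
c=save('scene','s3.png')
im=c['frame'][130:250,160:320]
cv2.imwrite('pics/s3c.png',cv2.resize(im[:,:,::-1],None,fx=5,fy=5,interpolation=cv2.INTER_CUBIC))
c=dict(np.load('pics/w2.npz'))
for v in range(235,300,8): print(v,[ (dep(c,u,v)*1000).round(0).astype(int).tolist() for u in (205,213,290,297)])
E
```

```text
235 [[497, 2, 90], [502, 1, 89], [548, -2, 89], [552, -2, 89]]
243 [[496, -3, 89], [509, 18, 133], [544, 15, 133], [547, 15, 132]]
251 [[506, 18, 140], [510, 18, 140], [543, 15, 141], [546, 15, 140]]
259 [[507, 18, 148], [511, 18, 148], [543, 15, 147], [546, 15, 147]]
267 [[508, 18, 153], [511, 18, 154], [542, 16, 154], [545, 15, 154]]
275 [[509, 17, 159], [512, 18, 160], [542, 13, 156], [544, 15, 160]]
283 [[510, 19, 166], [512, 16, 162], [541, 9, 156], [543, 15, 165]]
291 [[509, 16, 166], [512, 13, 163], [541, 7, 157], [543, 12, 165]]
299 [[510, 15, 170], [511, 10, 164], [541, 4, 158], [543, 8, 165]]
```

View pics/s3c.png

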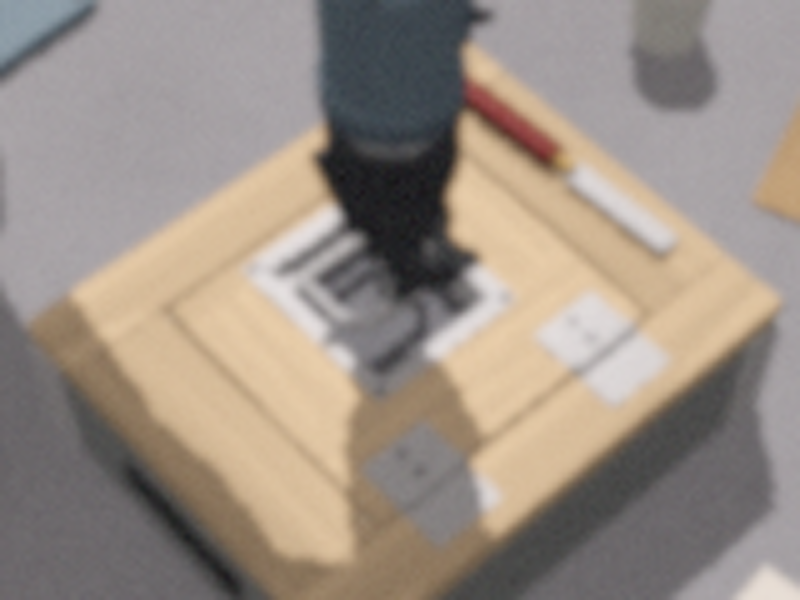

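The fingers shut fully without the bar. The wrist depth puts the fingertips at z≈0.131, about 13 mm above the bar, although the state reports TCP z 0.107. I'll reopen and descend in checked steps, trusting the cameras.

```bash
python3 -m jog '[[0,0,0,0,0.35],[0,0,0,0,0.35],[0,0,0,0,0.35],[0,0,0,0,0.35],[0,0,0.5,0,0.35],[0,0,1,0,0.35],[0,0,1.5,0,0.35],[0,0,1.5,0,0.35]]' 30
python3 - <<'E'
from h import *
to([.527,.006,.107],-.077)
c=save('wrist','w4.png')
for v in range(235,300,8): print(v,[ (dep(c,u,v)*1000).round(0).astype(int).tolist() for u in (205,213,290,297)])
E
```

```text
t: 4.27
eef_pos: [0.526, 0.0066, 0.0902]
tcp_rot: [-0.001, 0.733, 0.68, -0.001]
ft_force: [0.3, -0.4, -0.6]
opening: 0.349
pos [0.526  0.0066 0.0902] yang -0.0759 t 4.2667 F [ 0.3 -0.4 -0.6] op 0.349
shift cm [-0.05  0.1  -1.68] turn 0.001 raw 0.001
235 [[499, 11, 89], [504, 10, 89], [545, 7, 89], [549, 7, 90]]
243 [[499, 5, 88], [508, 18, 115], [543, 15, 114], [546, 15, 114]]
251 [[505, 19, 123], [509, 18, 123], [542, 15, 122], [545, 15, 122]]
259 [[506, 18, 130], [509, 18, 129], [541, 15, 129], [545, 15, 128]]
267 [[507, 18, 135], [510, 17, 135], [541, 16, 135], [544, 15, 135]]
275 [[508, 18, 141], [511, 18, 141], [541, 13, 137], [543, 16, 141]]
283 [[508, 18, 146], [511, 16, 144], [540, 9, 137], [542, 15, 146]]
291 [[508, 15, 147], [511, 13, 145], [540, 7, 140], [542, 12, 147]]
299 [[508, 13, 150], [510, 10, 146], [540, 4, 140], [542, 9, 147]]
```

View pics/w4.png

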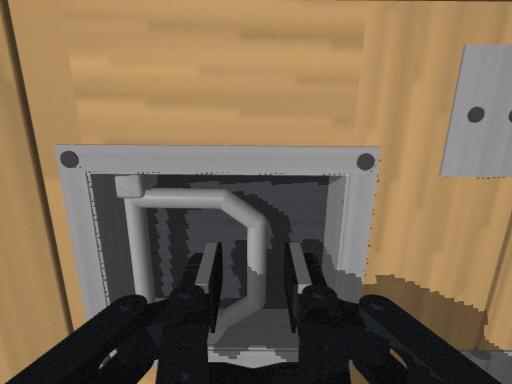

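The wrist view shows the tips at (212,245) and (290,245), z≈0.113, with the bar at (256,250) between them. The tips are at TCP z + 24 mm. I'll go 13 mm deeper and close.

```bash
python3 -m jog '[[0,0.1,0.5,0,0.35],[0,0.1,1,0,0.35],[0,0.1,1.3,0,0.35],[0,0.1,1.3,0,0.35],[0,0.1,1.3,0,0],[0,0.1,1.3,0,0],[0,0.1,1.3,0,0],[0,0.1,1.3,0,0],[0,0.1,1.3,0,0]]' 30
python3 - <<'E'
from h import *
to([.527,.006,.107],-.077)
c=save('wrist','w5.png')
for v in range(225,300,8): print(v,[ (dep(c,u,v)*1000).round(0).astype(int).tolist() for u in (235,245,253,262)])
E
```

```text
t: 5.07
eef_pos: [0.5278, 0.0065, 0.0785]
tcp_rot: [-0.0, 0.734, 0.68, -0.0]
ft_force: [-1.0, 0.3, -1.7]
opening: 0.091
pos [0.5278 0.0065 0.0785] yang -0.0761 t 5.0667 F [-1.   0.3 -1.7] op 0.091
shift cm [-0.06 -0.08 -2.85] turn 0.001 raw 0.001
225 [[522, 33, 118], [526, 32, 117], [529, 31, 115], [532, 19, 89]]
233 [[521, 28, 116], [525, 29, 118], [529, 29, 118], [532, 27, 114]]
241 [[518, 11, 89], [525, 24, 116], [528, 25, 118], [532, 23, 115]]
249 [[520, 17, 109], [525, 21, 117], [528, 20, 116], [532, 20, 115]]
257 [[520, 17, 116], [524, 17, 117], [528, 18, 118], [532, 16, 116]]
265 [[520, 17, 121], [524, 13, 116], [528, 14, 118], [531, 16, 122]]
273 [[521, 17, 128], [524, 10, 117], [527, 10, 118], [531, 13, 123]]
281 [[521, 17, 133], [524, 6, 117], [527, 6, 117], [531, 9, 123]]
289 [[521, 18, 139], [523, 2, 117], [527, 2, 118], [531, 7, 125]]
297 [[522, 18, 144], [523, -2, 117], [526, -2, 117], [530, 4, 126]]
```

View pics/w5.png

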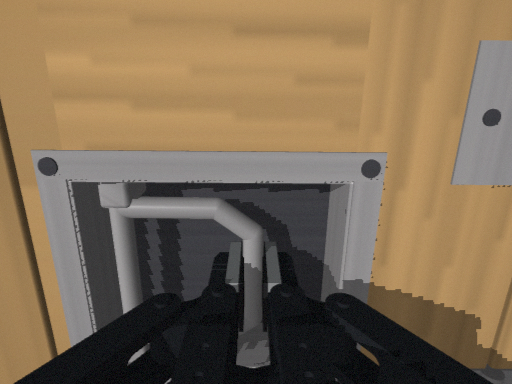

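The wrist view shows the bar at (253,260), held between the pads, and the opening reads 0.09. Now I'll flip it along the arc about the pin.

```bash
python3 -m jog '[[0,-0.06,-0.8,0,0],[0,-0.24,-1.6,0,0],[0,-0.54,-2.37,0,0],[0,-0.95,-3.08,0,0],[0,-1.46,-3.71,0,0],[0,-2.06,-4.27,0,0],[0,-2.74,-4.73,0,0],[0,-2.74,-4.73,0,0]]' 30
python3 - <<'E'
from h import *
to([.527,.006,.107],-.077)
c=save('wrist','w6.png')
E
```

```text
t: 5.78
eef_pos: [0.502, 0.0087, 0.1279]
tcp_rot: [0.001, 0.733, 0.68, 0.002]
ft_force: [4.0, -0.7, 4.7]
opening: 0.092
pos [0.502  0.0087 0.1279] yang -0.0761 t 5.7833 F [ 4.  -0.7  4.7] op 0.092
shift cm [-0.08  2.51  2.1 ] turn 0.001 raw 0.001
```

View pics/w6.png

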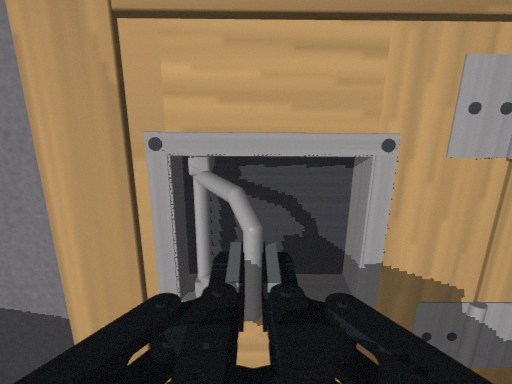

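The wrist view shows the ring swinging up, with the bar at (253,270) and the pin at (203,230), and the hatch still flush. I'll continue to upright.

```bash
python3 -m jog '[[0,-0.73,-0.35,0,0],[0,-1.52,-0.59,0,0],[0,-2.32,-0.71,0,0],[0,-2.87,-0.72,0,0],[0,-2.87,-0.72,0,0]]' 30
python3 - <<'E'
from h import *
to([.527,.006,.107],-.077)
c=save('wrist','w7.png')
print([dep(c,u,v).round(3) for u,v in[(440,130),(150,60),(300,130)]])
E
```

```text
t: 6.25
eef_pos: [0.4745, 0.011, 0.1353]
tcp_rot: [0.001, 0.734, 0.68, 0.003]
ft_force: [0.9, -0.4, 19.4]
opening: 0.091
pos [0.4745 0.011  0.1353] yang -0.0762 t 6.25 F [ 0.9 -0.4 19.4] op 0.091
shift cm [-0.11  5.26  2.86] turn 0.001 raw 0.001
[array([0.578, 0.059, 0.118]), array([0.429, 0.106, 0.118]), array([0.503, 0.065, 0.118])]
```

View pics/w7.png

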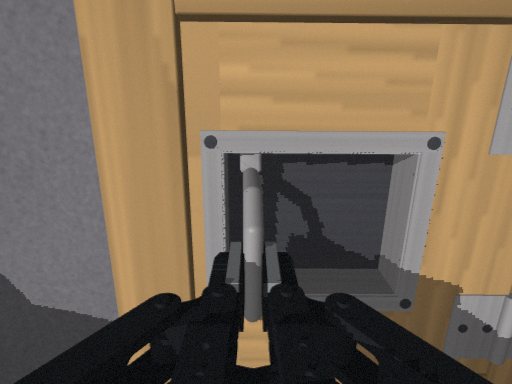

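The wrist view shows the ring upright, with its plane edge-on at (252,240). The hatch surface still reads z 0.118, so it is shut. Next I compute the lift arc.

```bash
python3 - <<'E'
import numpy as np
def bar(t):
    phi=1.57+min(.5*t,.25); p=np.array([-165+55*np.cos(phi),-7+55*np.sin(phi)]); c,s=np.cos(t),np.sin(t)
    return np.array([p[0]*c+p[1]*s,-p[0]*s+p[1]*c])/10
b0=bar(0)
ts=np.arange(0,1.61,.08)
prev=b0
for i,t in enumerate(ts):
    if i%7==0: base=bar(t)
    d=bar(t)-base; 
    print(i,round(t,2),'tot',(bar(t)-b0).round(2), 'y',(bar(t)-bar(ts[max(0,(i-1)//7*7)]))[0].round(2),'z',-(bar(t)-bar(ts[max(0,(i-1)//7*7)]))[1].round(2))
E
```

```text
0 0.0 tot [0. 0.] y 0.0 z -0.0
1 0.08 tot [0.22 1.32] y 0.22 z -1.32
2 0.16 tot [0.54 2.62] y 0.54 z -2.62
3 0.24 tot [0.96 3.9 ] y 0.96 z -3.9
4 0.32 tot [1.49 5.15] y 1.49 z -5.15
5 0.4 tot [2.12 6.37] y 2.12 z -6.37
6 0.48 tot [2.85 7.54] y 2.85 z -7.54
7 0.56 tot [3.83 8.61] y 3.83 z -8.61
8 0.64 tot [4.94 9.58] y 1.11 z -0.97
9 0.72 tot [ 6.12 10.46] y 2.3 z -1.85
10 0.8 tot [ 7.38 11.24] y 3.55 z -2.63
11 0.88 tot [ 8.69 11.91] y 4.86 z -3.3
12 0.96 tot [10.05 12.48] y 6.22 z -3.88
13 1.04 tot [11.45 12.94] y 7.62 z -4.34
14 1.12 tot [12.88 13.29] y 9.06 z -4.68
15 1.2 tot [14.34 13.52] y 1.46 z -0.23
16 1.28 tot [15.81 13.63] y 2.93 z -0.34
17 1.36 tot [17.29 13.63] y 4.4 z -0.34
18 1.44 tot [18.76 13.51] y 5.87 z -0.22
19 1.52 tot [20.21 13.27] y 7.33 z 0.02
20 1.6 tot [21.65 12.91] y 8.76 z 0.38
```

```bash
python3 -m jog '[[0,0,-0.2,0,0],[0,0.1,-0.8,0,0],[0,0.22,-1.5,0,0],[0,0.54,-2.8,0,0],[0,0.96,-4.1,0,0],[0,1.49,-5.35,0,0],[0,1.8,-5.95,0,0],[0,2.12,-6.57,0,0],[0,2.12,-6.57,0,0]]' 60
python3 - <<'E'
from h import *
to([.527,.006,.107],-.077)
c=save('wrist','w8.png'); c=save('scene','s8.png')
E
```

```text
t: 7.05
eef_pos: [0.4909, 0.0095, 0.1986]
tcp_rot: [-0.002, 0.733, 0.68, -0.002]
ft_force: [-4.9, 2.8, -0.2]
opening: 0.076
pos [0.4909 0.0095 0.1986] yang -0.0757 t 7.05 F [-4.9  2.8 -0.2] op 0.076
shift cm [-0.08  3.67  9.14] turn 0.001 raw 0.001
```

View pics/w8.png

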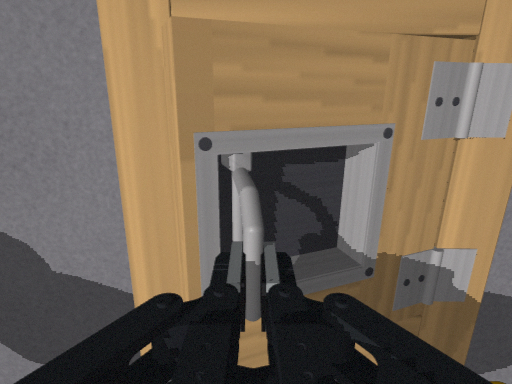

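View pics/s8.png

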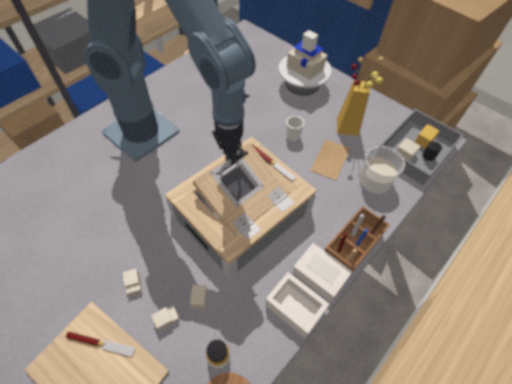

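The hatch is rising with the ring, about 0.35 rad in the scene view. The knife, at (275,163), is untouched. I'll continue.

```bash
python3 -m jog '[[0,0.73,-1.17,0,0],[0,1.71,-2.24,0,0],[0,2.82,-3.21,0,0],[0,4.0,-4.09,0,0],[0,5.26,-4.87,0,0],[0,6.57,-5.54,0,0],[0,7.93,-6.11,0,0],[0,9.33,-6.57,0,0],[0,10.76,-6.92,0,0],[0,10.76,-6.92,0,0]]' 60
python3 - <<'E'
from h import *
to([.527,.006,.107],-.077)
c=save('wrist','w9.png'); c=save('scene','s9.png')
E
```

```text
t: 7.98
eef_pos: [0.6012, 0.0003, 0.2683]
tcp_rot: [-0.0, 0.734, 0.68, -0.001]
ft_force: [-4.7, 1.4, 4.5]
opening: 0.072
pos [6.012e-01 3.000e-04 2.683e-01] yang -0.0763 t 7.9833 F [-4.7  1.4  4.5] op 0.072
shift cm [ 0.02 -7.42 16.14] turn 0.001 raw 0.001
```

View pics/s9.png

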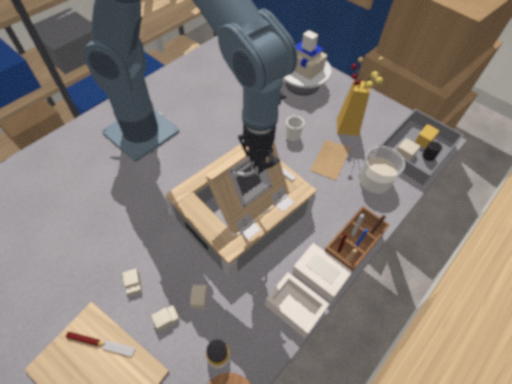

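View pics/w9.png

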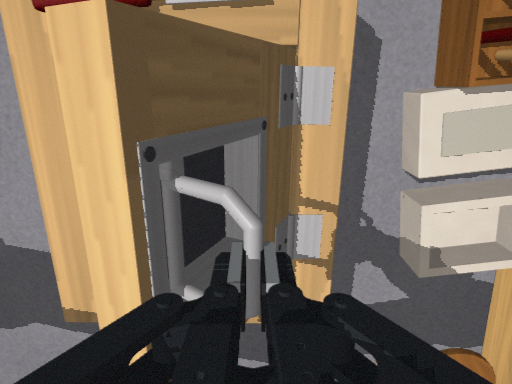

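The hatch is at about 1.1 rad, with the ring and bar still gripped, the bar at (253,270) in the wrist view. I'll finish to upright.

```bash
python3 -m jog '[[0,1.46,-0.23,0,0],[0,2.93,-0.34,0,0],[0,4.41,-0.34,0,0],[0,5.88,-0.22,0,0],[0,6.6,-0.1,0,0],[0,7.33,0.02,0,0],[0,8,0.2,0,0],[0,8.77,0.38,0,0],[0,8.77,0.38,0,0]]' 60
python3 - <<'E'
from h import *
to([.527,.006,.107],-.077)
c=save('wrist','w10.png'); c=save('scene','s10.png')
E
```

```text
t: 8.83
eef_pos: [0.6892, -0.0069, 0.2641]
tcp_rot: [0.001, 0.734, 0.679, 0.0]
ft_force: [0.1, -4.9, 4.2]
opening: 0.073
pos [ 0.6892 -0.0069  0.2641] yang -0.0767 t 8.8333 F [ 0.1 -4.9  4.2] op 0.073
shift cm [  0.07 -16.3   15.68] turn 0.0 raw 0.0
```

View pics/s10.png

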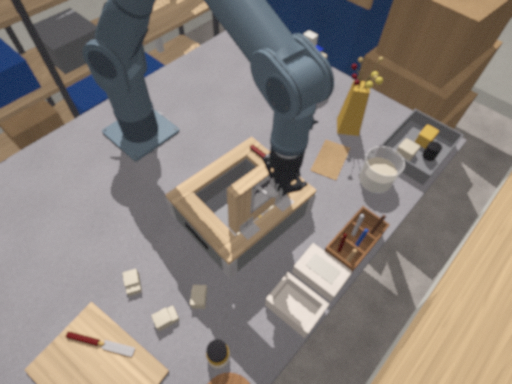

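View pics/w10.png

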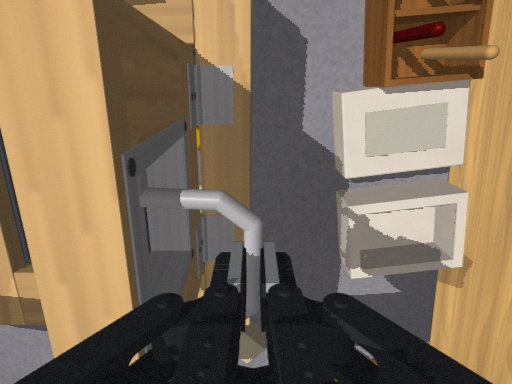

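```bash
python3 - <<'E'
from h import *
c=dict(np.load('pics/w10.npz'))
P=np.array([dep(c,u,v) for u in range(115,180,5) for v in range(60,118,5) if v<118-(u-115)*.2 and v>10+ (u-115)*.4])
m=P.mean(0);U,S,V=np.linalg.svd(P-m);print(m,S,V[2],'tilt',np.arctan2(V[2][2],np.hypot(*V[2][:2])))
E
```

```text
[0.64684013 0.07573525 0.26802797] [0.3814006  0.07885873 0.00208449] [-0.99569392  0.08810539  0.02882793] tilt 0.028831925504961442
```

The plane fit to the hatch face gives a hatch angle of about 1.60 rad, upright. I'll release the ring and rise clear.

```bash
python3 -m jog '[[0,0,0,0,0.3],[0,0,0,0,0.3],[0,0,0,0,0.3],[0,0,0,0,0.3],[0,0,-1,0,0.3],[0,0,-2.5,0,0.3],[0,0,-4.5,0,0.3],[0,0,-6.5,0,0.3],[0,0,-8.5,0,0.3],[0,0,-9,0,0.3]]' 60
python3 - <<'E'
from h import *
to([.48,-.394,.30],-.49+np.pi/2)
c=save('wrist','w11.png');c=save('scene','s11.png')
E
```

```text
t: 9.77
eef_pos: [0.6893, -0.0057, 0.3585]
tcp_rot: [0.002, 0.733, 0.68, 0.002]
ft_force: [0.3, -0.3, -0.3]
opening: 0.298
pos [ 0.6893 -0.0057  0.3585] yang -0.0757 t 9.7667 F [ 0.3 -0.3 -0.3] op 0.298
shift cm [-40.3  -17.97   5.72] turn -1.156 raw -1.156
```

View pics/w11.png

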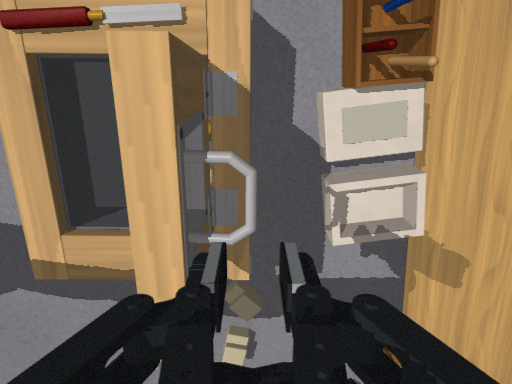

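View pics/s11.png

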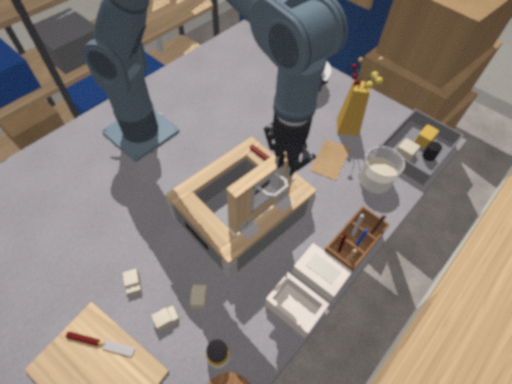

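The hatch stands free in the scene view at (250,190), the ring sticks out at (245,200) in the wrist view, and the putty knife is undisturbed at (95,15). On to the offcut.

```bash
python3 -m jog '[[-3,-1.3,0,-0.1,0.4],[-6.5,-2.9,0,-0.2,0.6],[-10,-4.5,0,-0.32,0.8],[-13.5,-6,0,-0.44,0.8],[-17,-7.6,0,-0.56,0.8],[-20.5,-9.1,0,-0.68,0.8],[-24,-10.7,0,-0.8,0.8],[-27.5,-12.3,0,-0.92,0.8],[-31,-13.8,0,-1.04,0.8],[-34.5,-15.4,0,-1.15,0.8]]' 60
python3 -m jog '[[0,0,0,0,0.8]]'
python3 - <<'E'
from h import *
to([.48,-.394,.22],-.49+np.pi/2)
E
```

```text
t: 10.7
eef_pos: [0.5066, -0.3386, 0.3526]
tcp_rot: [-0.001, 0.243, 0.97, 0.0]
ft_force: [0.7, -0.3, -0.3]
opening: 0.797
t: 10.78
eef_pos: [0.5011, -0.3466, 0.3532]
tcp_rot: [-0.002, 0.249, 0.969, -0.002]
ft_force: [-1.1, -1.2, -0.1]
opening: 0.798
pos [ 0.5011 -0.3466  0.3532] yang 1.0683 t 10.7833 F [-1.1 -1.2 -0.1] op 0.798
shift cm [-0.45 -5.1  13.35] turn -0.012 raw -0.012
```

```bash
python3 -m jog '[[0,-1,2,0,0.8],[-0.2,-2.5,5,-0.01,0.8],[-0.4,-4,8,-0.01,0.8],[-0.4,-5,11,-0.01,0.8],[-0.4,-5,13,-0.01,0.8],[-0.4,-5,13,-0.01,0.8],[-0.4,-5,13,-0.01,0.8]]' 60
python3 - <<'E'
from h import *
to([.48,-.394,.10],-.49+np.pi/2)
c=save('wrist','w12.png')
E
```

```text
t: 11.37
eef_pos: [0.4872, -0.3826, 0.2226]
tcp_rot: [-0.002, 0.241, 0.971, 0.001]
ft_force: [0.5, -0.5, 1.0]
opening: 0.799
pos [ 0.4872 -0.3826  0.2226] yang 1.084 t 11.3667 F [ 0.5 -0.5  1. ] op 0.799
shift cm [ 0.06 -1.35 12.26] turn 0.003 raw 0.003
```

View pics/w12.png

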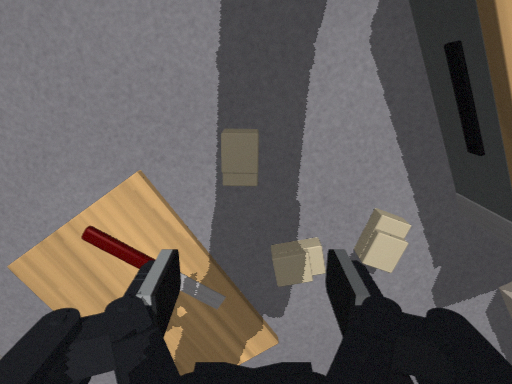

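The wrist view shows the chosen block at (240,157), aligned with the tool axes. The decoy blocks are at (297,262) and (383,240).

```bash
python3 - <<'E'
from h import *
c=dict(np.load('pics/w12.npz'))
P=[onz(c,221,129,.038),onz(c,258.5,129,.038),onz(c,258,185.5,.026),onz(c,221.5,185.5,.026)]
P=np.array(P);print(P.round(4),P.mean(0)); e=P[3]+P[2]-P[0]-P[1];print(np.arctan2(e[1],e[0]),np.linalg.norm(e)/2,np.linalg.norm(P[0]-P[1]))
m=P.mean(0); to([m[0],m[1],.05],np.arctan2(e[1],e[0])+np.pi/2)
E
```

```text
[[ 0.4386 -0.3958  0.038 ]
 [ 0.4568 -0.3614  0.038 ]
 [ 0.5141 -0.3918  0.026 ]
 [ 0.4947 -0.4283  0.026 ]] [ 0.47603055 -0.39433119  0.032     ]
-0.5060386784870584 0.06594960445205457 0.038869799912530756
pos [ 0.4883 -0.3833  0.2243] yang 1.0844 t 11.4167 F [ 0.1 -0.   0.8] op 0.795
shift cm [ 0.56 -1.55 17.43] turn 0.02 raw 0.02
```

```bash
python3 - <<'E'
from h import *
c=dict(np.load('pics/w12.npz'))
for v in range(242,275,4): print(v,[ (dep(c,u,v)*1000).round(0).astype(int).tolist() for u in (168,175,333,340)])
E
```

```text
242 [[530, -526, 13], [535, -519, 13], [634, -345, -1], [638, -337, -1]]
246 [[535, -529, 14], [539, -522, 12], [639, -347, 0], [644, -339, -1]]
250 [[459, -412, 253], [460, -409, 254], [493, -347, 253], [494, -345, 254]]
254 [[460, -411, 257], [462, -409, 255], [492, -348, 258], [494, -345, 257]]
258 [[460, -410, 260], [464, -411, 253], [492, -349, 260], [494, -346, 260]]
262 [[460, -409, 264], [465, -411, 255], [495, -350, 259], [493, -347, 264]]
266 [[461, -409, 266], [467, -412, 255], [495, -350, 261], [493, -348, 266]]
270 [[462, -410, 267], [468, -413, 256], [497, -351, 261], [493, -348, 269]]
274 [[464, -411, 267], [469, -414, 257], [499, -352, 262], [494, -349, 270]]
```

```bash
python3 -m jog '[[0.1,-0.7,2,0.02,0.8],[0.3,-1.45,5,0.02,0.8],[0.3,-1.45,8,0.02,0.8],[0.3,-1.45,11,0.02,0.8],[0.3,-1.45,13.5,0.02,0.8],[0.3,-1.45,15.5,0.02,0.8],[0.3,-1.45,16.5,0.02,0.8],[0.3,-1.45,16.5,0.02,0.8]]' 60
python3 - <<'E'
from h import *
to([.478,-.394,-.016],-.5+np.pi/2)
c=save('wrist','w13.png')
E
```

```text
t: 12.08
eef_pos: [0.4786, -0.3944, 0.0583]
tcp_rot: [-0.001, 0.25, 0.968, 0.0]
ft_force: [0.2, 0.5, -0.4]
opening: 0.801
pos [ 0.4786 -0.3944  0.0583] yang 1.0649 t 12.0833 F [ 0.2  0.5 -0.4] op 0.801
shift cm [0.06 0.   7.43] turn -0.006 raw -0.006
```

View pics/w13.png

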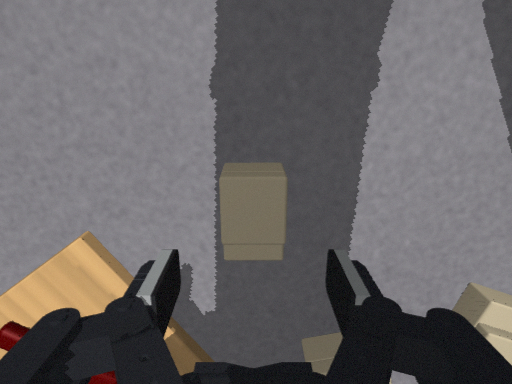

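The block, at (253,210), is centred between the fingers at (165,260) and (340,260). I'll descend and grip.

```bash
python3 -m jog '[[0,0,2.5,0,0.8],[0,0,4.5,0,0.8],[0,0,6,0,0.8],[0,0,7,0,0.8],[0,0,7.3,0,0.8],[0,0,7.3,0,0.8]]' 60
python3 - <<'E'
from h import *
to([.478,-.394,-.016],-.5+np.pi/2)
c=save('wrist','w14.png')
for v in range(238,275,4): print(v,[ (dep(c,u,v)*1000).round(0).astype(int).tolist() for u in (168,175,333,340)])
E
```

```text
t: 12.63
eef_pos: [0.4786, -0.3954, -0.0137]
tcp_rot: [0.0, 0.251, 0.968, -0.0]
ft_force: [1.3, -0.3, -0.2]
opening: 0.8
pos [ 0.4786 -0.3954 -0.0137] yang 1.064 t 12.6333 F [ 1.3 -0.3 -0.2] op 0.8
shift cm [0.12 0.1  0.23] turn -0.007 raw -0.007
238 [[450, -429, -1], [452, -427, -2], [490, -358, -1], [492, -355, -2]]
242 [[452, -431, -1], [454, -428, -1], [491, -359, 0], [494, -356, -2]]
246 [[454, -432, 0], [456, -429, -1], [494, -360, -2], [495, -357, -1]]
250 [[450, -424, 17], [451, -421, 17], [485, -360, 17], [487, -357, 17]]
254 [[450, -423, 20], [452, -421, 19], [485, -361, 20], [486, -358, 21]]
258 [[451, -422, 24], [454, -423, 18], [485, -362, 23], [486, -359, 24]]
262 [[451, -422, 26], [456, -423, 19], [487, -362, 23], [486, -360, 26]]
266 [[452, -422, 29], [457, -424, 20], [487, -363, 25], [485, -360, 31]]
270 [[453, -422, 30], [459, -425, 20], [489, -364, 25], [485, -361, 33]]
274 [[454, -423, 31], [460, -426, 20], [490, -365, 26], [486, -362, 35]]
```

View pics/w14.png

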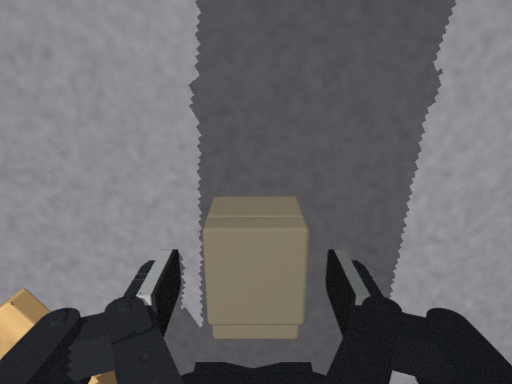

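The tips are at z≈0.015, either side of the block, which spans (205–307, 197–338). Closing.

```bash
python3 -m jog '[[0,0,0.2,0,0.5],[0,0,0.2,0,0.3],[0,0,0.2,0,0.3],[0,0,0.2,0,0.3],[0,0,0.2,0,0.3],[0,0,0.2,0,0.3],[0,0,-1.5,0,0.3],[0,0,-4,0,0.3],[0,0,-7,0,0.3],[0,0,-10,0,0.3]]' 60
python3 - <<'E'
from h import *
yaw=-.077;C=np.array([.5375,.0045]);x=np.array([np.cos(yaw),np.sin(yaw)])
g=C-x*.033; print(g)
to([g[0],g[1],.31],yaw+np.pi/2)
c=save('wrist','w15.png')
E
```

```text
t: 13.52
eef_pos: [0.4775, -0.3946, 0.0865]
tcp_rot: [-0.001, 0.251, 0.968, 0.0]
ft_force: [1.3, -0.5, -1.3]
opening: 0.455
[0.50459778 0.00703849]
pos [ 0.4775 -0.3946  0.0865] yang 1.0639 t 13.5167 F [ 1.3 -0.5 -1.3] op 0.455
shift cm [ 17.18  36.43 -22.31] turn -0.43 raw -0.43
```

View pics/w15.png

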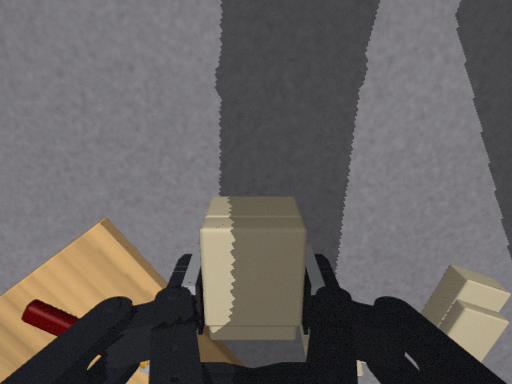

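The block is held at (253,270) and lifted clear. Carrying it over the mouth.

```bash
python3 -m jog '[[0,0,-4,0,0.3],[0,0,-8,0,0.3],[1,2.1,-11,-0.05,0.3],[2.5,5.3,-13,-0.12,0.3],[4.2,8.9,-13,-0.2,0.3],[5.9,12.5,-13,-0.28,0.3],[7.6,16.1,-13,-0.36,0.3],[9.3,19.7,-13,-0.43,0.3],[11,23.3,-13,-0.43,0.3],[12.7,26.9,-13,-0.43,0.3]]' 60
python3 -m jog '[[0,0,0,0,0.3]]'
python3 - <<'E'
from h import *
yaw=-.077
to([.5045,.007,.20],yaw+np.pi/2)
E
```

```text
t: 14.4
eef_pos: [0.4972, -0.0966, 0.2159]
tcp_rot: [-0.0, 0.038, 0.999, 0.0]
ft_force: [1.0, -0.5, -2.6]
opening: 0.458
t: 14.48
eef_pos: [0.4982, -0.0886, 0.2155]
tcp_rot: [-0.001, 0.033, 0.999, 0.003]
ft_force: [-0.7, 1.5, -1.8]
opening: 0.461
pos [ 0.4982 -0.0886  0.2155] yang 1.5055 t 14.4833 F [-0.7  1.5 -1.8] op 0.461
shift cm [-0.    9.57  1.6 ] turn 0.012 raw 0.012
```

```bash
python3 -m jog '[[0,2.5,0,0.01,0.3],[0,5,0,0.01,0.3],[0,7.5,0,0.01,0.3],[0,9,0,0.01,0.3],[0,9.5,0,0.01,0.3],[0,9.5,0,0.01,0.3],[0,9.5,0,0.01,0.3]]' 60
python3 - <<'E'
from h import *
yaw=-.077
to([.5045,.007,.02],yaw+np.pi/2)
c=save('wrist','w16.png');c=save('top','t16.png')
E
```

```text
t: 15.07
eef_pos: [0.505, -0.0049, 0.2159]
tcp_rot: [-0.0, 0.044, 0.999, -0.0]
ft_force: [-0.3, -0.2, -2.4]
opening: 0.455
pos [ 0.505  -0.0049  0.2159] yang 1.4833 t 15.0667 F [-0.3 -0.2 -2.4] op 0.455
shift cm [ 0.14  1.2  19.59] turn -0.01 raw -0.01
```

View pics/w16.png

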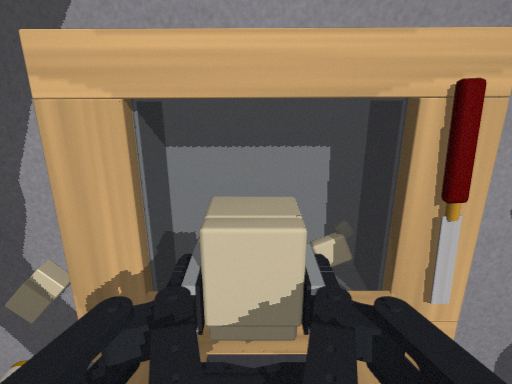

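View pics/t16.png

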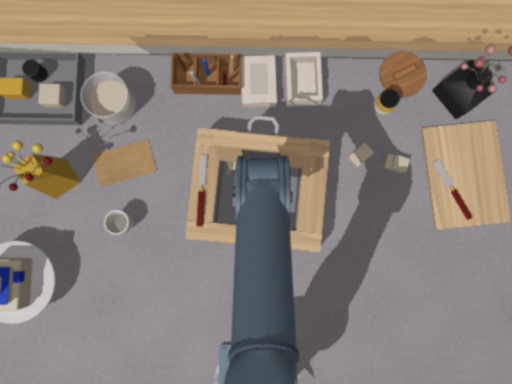

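```bash
python3 - <<'E'
from h import *
c=dict(np.load('pics/t16.npz'))
for p in [(262,158),(262,165),(262,180),(240,160),(287,165),(262,205)]: print(p,dep(c,*p).round(3))
for p in [(262,122),(250,125)]:print('ring',dep(c,*p).round(3))
c=dict(np.load('pics/w16.npz'))
for p in [(330,250),(345,243),(240,170),(345,230),(404,190),(145,190)]: print(p,dep(c,*p).round(3))
E
```

```text
(262, 158) [ 0.544 -0.004  0.588]
(262, 165) [ 0.529 -0.004  0.608]
(262, 180) [ 0.504 -0.004  0.612]
(240, 160) [0.537 0.033 0.606]
(287, 165) [ 0.53  -0.046  0.609]
(262, 205) [ 0.459 -0.005  0.659]
ring [ 0.747 -0.003  0.001]
ring [0.67  0.025 0.293]
(330, 250) [0.612 0.073 0.037]
(345, 243) [0.606 0.091 0.035]
(240, 170) [ 0.514 -0.021  0.019]
(345, 230) [0.592 0.092 0.031]
(404, 190) [0.518 0.119 0.115]
(145, 190) [ 0.505 -0.103  0.097]
```

The wrist view shows the block over the well, with the floor at z 0.019 and the scraps at (335,245) towards the hinge side. The wrist link clears the hatch by about 5 cm. Lowering.

```bash
python3 -m jog '[[0.1,0.6,1,-0.01,0.3],[0.1,1.1,3,-0.01,0.3],[0.1,1.1,5.5,-0.01,0.3],[0.1,1.1,8,-0.01,0.3],[0.1,1.1,10.5,-0.01,0.3],[0.1,1.1,13,-0.01,0.3],[0.1,1.1,15,-0.01,0.3],[0.1,1.1,16.5,-0.01,0.3],[0.1,1.1,17.5,-0.01,0.3],[0.1,1.1,17.5,-0.01,0.3]]' 60
python3 - <<'E'
from h import *
yaw=-.077
to([.5045,.007,.01],yaw+np.pi/2)
c=save('wrist','w17.png')
E
```

```text
t: 16.0
eef_pos: [0.5034, 0.0069, 0.0389]
tcp_rot: [-0.002, 0.039, 0.999, -0.0]
ft_force: [-0.3, 0.4, -1.1]
opening: 0.458
pos [0.5034 0.0069 0.0389] yang 1.4937 t 16.0 F [-0.3  0.4 -1.1] op 0.458
shift cm [-0.12  0.02  2.89] turn -0.0 raw -0.0
```

View pics/w17.png

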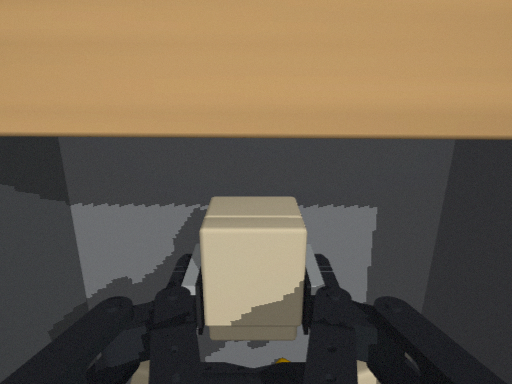

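```bash
python3 -m jog '[[-0.1,0,1,0,0.3],[-0.1,0,2,0,0.3],[-0.1,0,2.8,0,0.3],[-0.1,0,3.2,0,0.3],[-0.1,0,3.2,0,0.3],[-0.1,0,3.2,0,0.5],[-0.1,0,3.2,0,0.7],[-0.1,0,3.2,0,0.7],[-0.1,0,3.2,0,0.7],[-0.1,0,3.2,0,0.7]]' 60
python3 -m jog '[[0,0,-0.5,0,0.7],[0,0,-2,0,0.7],[0,0,-4,0,0.7],[0,0,-7,0,0.7],[0,0,-10,0,0.7],[0,0,-13,0,0.7],[0,0,-16,0,0.7],[0,0,-19,0,0.7],[0,0,-21,0,0.7],[0,0,-21,0,0.7]]'
python3 - <<'E'
from h import *
to([.35,-.25,.25])
c=save('wrist','w18.png')
E
```

```text
t: 16.88
eef_pos: [0.5065, 0.0073, 0.0095]
tcp_rot: [0.0, 0.038, 0.999, 0.0]
ft_force: [0.9, -0.2, -0.8]
opening: 0.699
t: 17.72
eef_pos: [0.509, 0.0074, 0.224]
tcp_rot: [0.004, 0.039, 0.999, 0.001]
ft_force: [0.7, -0.1, 0.7]
opening: 0.7
pos [0.509  0.0074 0.224 ] yang 1.4937 t 17.7167 F [ 0.7 -0.1  0.7] op 0.7
shift cm [ 13.85 -26.88  -2.77] turn None raw None
```

View pics/w18.png

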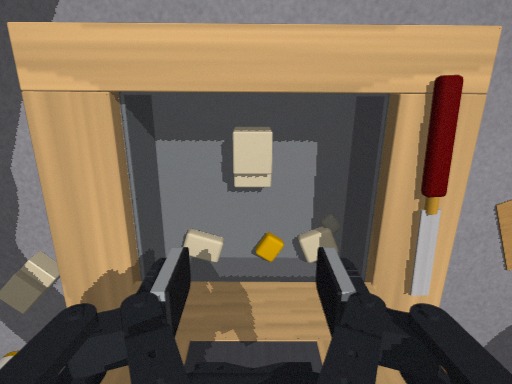

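The offcut stands on the tub floor at (252,157), and the knife is unmoved at (437,185). I'll back the arm away and check.

```bash
python3 -m jog '[[0.5,0,-2,0,0.7],[1.5,-2,-4,0,0.7],[3,-5,-5,0,0.7],[4.5,-8.5,-5,0,0.7],[6,-12,-5,0,0.7],[7.5,-15.5,-5,0,0.7],[8,-19,-5,0,0.7],[8,-22.5,-5,0,0.7],[8,-26,-5,0,0.7],[8,-29,-5,0,0.7]]'
python3 -m jog '[[0,0,0,0,0.7],[0,0,0,0,0.7],[0,0,0,0,0.7],[0,0,0,0,0.7],[0,0,0,0,0.7],[0,0,0,0,0.7]]'
python3 - <<'E'
from h import *
to([.35,-.25,.25])
c=save('top','t19.png');save('scene','s19.png')
c0=dict(np.load('pics/top0.npz'))
for n,u,v in [('hatch top',250,145),('hatch top',265,146),('ring',250,125)]: print(n,dep(c,u,v).round(3))
for n,C in (('before',c0),('after',c)):
    h=cv2.cvtColor(C['frame'],cv2.COLOR_RGB2HSV); m=((h[...,0]<8)|(h[...,0]>172))&(h[...,1]>150); m[:, :180]=0;m[:,230:]=0;m[:130]=0;m[250:]=0
    ys,xs=np.nonzero(m);print(n,'handle',xs.mean().round(2),ys.mean().round(2),len(xs))
E
```

```text
t: 18.6
eef_pos: [0.4027, -0.2777, 0.2683]
tcp_rot: [-0.001, 0.039, 0.999, 0.0]
ft_force: [0.0, 0.1, -0.1]
opening: 0.702
t: 19.1
eef_pos: [0.4044, -0.2746, 0.269]
tcp_rot: [-0.0, 0.037, 0.999, 0.0]
ft_force: [-0.4, 0.6, -0.9]
opening: 0.696
pos [ 0.4044 -0.2746  0.269 ] yang 1.4959 t 19.1 F [-0.4  0.6 -0.9] op 0.696
shift cm [5.61 2.05 1.9 ] turn None raw None
hatch top [0.617 0.024 0.318]
hatch top [ 0.615 -0.011  0.321]
ring [0.67  0.025 0.293]
before handle 200.13 208.29 178
after handle 200.35 208.41 175
```

View pics/t19.png

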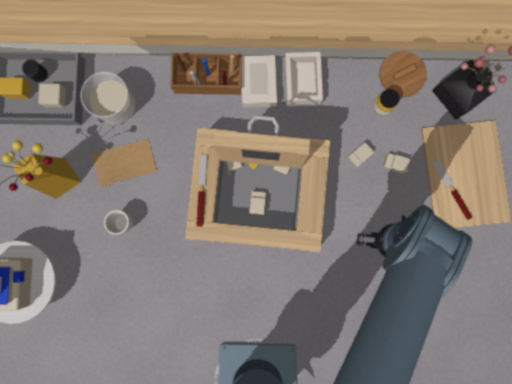

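View pics/s19.png

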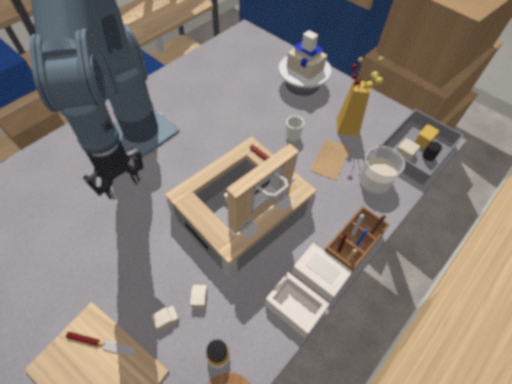

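The top view shows the offcut in the tub at (258,203), the hatch upright with the ring at (263,124), the cup at (117,222) and the knife at (201,190), the last two as they were. The scene view agrees. Handing in.

```bash
python3 -c "
from rig import robot
print(robot.sign_off())"
```

```text
the job is handed in; nothing more can be done
None
```

The job is done and handed in at about 19 s. I flipped the ring up with the hatch still shut, lifted the hatch by the ring to about 1.60 rad, and let go. I then put the cream offcut nearest the base on the tub floor and backed the arm away.

**Last checks:**
- **Hatch:** it stands open, with its top edge at z≈0.32.
- **Offcut:** it lies on the tub floor, clear of the scraps.
- **Putty knife:** the handle is within 0.25 px of where it started in the top view.
- **White cup:** it looks unmoved in the top view; I checked this by eye only.
- **Robot:** it touches nothing, with wrist force about 1 N. The highest force I read was 19 N, pressing down on the ring at the end of the flip. I read it only at the end of each move.

**What failed or disagreed:**
- **First pinch missed:** the first pinch of the ring bar closed on nothing. The fingertips sit about 24 mm behind the reported TCP, not 8 mm ahead as `robot.tip_extent` says. I used the depth measured by the wrist camera from then on.
- **Offcut length:** I measured 64–66 mm against the stated 62 mm, which did not affect the grasp.

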